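# Close a sample tin in the lid press

## Robot

A 6-joint arm with a two-finger parallel gripper is mounted at the origin on a cart in front of the work surface, level with it; the furniture and walls round the work are solid. World frame = base frame: x ahead of the robot, y to its left, z up, the work surface at z = 0. Lengths are in mm, angles in rad, forces in N, time in s.
With the tool pointing down it reaches from about 350 to 875 mm from the base axis. Payload 4.2 kg.
Tool frame: the origin (TCP) lies at the very end of the fingers, on their centre line; the grasp point (between the pads) lies 19 mm behind it; z points along the fingers, y is the line along which they close (so a half turn about z gives the same grasp; the last joint's range is limited). The gripper opens to 85 mm and grips with 20 to 120 N. Pads are 22 mm wide; open, the fingers measure 114 mm over their backs; the gripper's body (76 mm by 85 mm) begins 54 mm behind the grasp point. The pads swing forward as they close: fully open they stand 13 mm farther back than shut.
Start: joints at [1.409, 0.385, 0.008, 0, -1.194, -0.259], TCP at [255.273, 570.469, 231.312] pointing down, gripper open.
Joint ranges: [-3.14, 3.14], [-1.21, 2.06], [-1.07, 1.41], [-3.16, 2.05], [-2.99, -0.16], [-3.1, 3.1]. Speed limits (rad/s): [2.79, 2.79, 3.14, 3.14, 3.14, 3.14].

## Interface

Orientations are given as a unit quaternion [x, y, z, w].
In Python, from bench import arm, optics gives the robot as it stands. The module is installed in compiled form; this text tells all that it offers.
- The arm moves only by the tool step_arm, never from a script. Its argument "motion" is a list of rows, each an object with "dr": the turn, a rotation vector about the tool's x, y, z in units of 8 degrees (1.0 is 8 degrees), a list of three; "slide": the shift along the tool's x, y, z in mm, a list of three; "jaw": the finger opening in mm, from 0 to 85.4. A call has exactly 8 rows; each row is the pose to reach, as a shift and turn from the pose commanded when the call began, along the tool's axes at that moment; what a row does not reach only later rows make up. A row lasts 1/8 s, in which the tool goes at most 62.5 mm and 10.7 degrees, less where a joint would pass 70% of its speed; a pose out of reach is approached as far as the arm can. A call with a gripper value outside its range is refused whole. The fingers move at their own pace and stop on an object; the grip force is fixed at half the most. Time passes only in rows, so rows that repeat a pose let the fingers close, or fill a call up. It gives the time, the measured TCP pose, the force, the opening and the grip force at its end, in the units of the state.
- arm.read_state(): the state, without advancing time (a new reading comes with each control period).
- optics.get_image(name): name is "scene" or "top" or "wrist"; returns the picture (480x640x3 uint8, blue, green, red); there is no depth.
- optics.camera_info(name): a dict with "camera_matrix" (3x3 intrinsics, pixels), "view" (4x4, takes a point from world to camera coordinates); the wrist camera has in their place "T_tool_cam" (4x4, takes a point from camera to tool coordinates, whose origin is the TCP and whose axes are the flange's). Camera axes: x right, y up, looking along -z (the intrinsics and any distortion apply to the point x, -y, -z); pixel columns grow to the right and rows downward; lengths in mm; the calibration is good to about 2 mm. A picture is of the moment at which its call begins: read the wrist's pose just before it. camera_info takes no time and is no camera call.
- arm.job_done(): hands the job in; it is judged then, once.
The state is a dict: "clock": time; "joints": joint angles; "joint_vel": joint speeds; "joint_efforts": joint torques, N m; "position": TCP position; "ee_rot": TCP orientation; "contact_force": force on the tool from outside, world axes, zero at the start; "wrist_torque": the same for the moment, N m; "gripper_width": finger opening in mm; "grasp_force": force on a finger pad.
Only numpy, scipy, OpenCV 4.12 (cv2) and the standard library are available. Lean on these libraries where they do the work, as an engineer would, in place of code of your own. Each camera call takes 0.05 s, during which the arm holds its last target. There are 200 camera calls.

## Task

Close the round tin in the bench lid press: stand it in the round nest of the press's slide, push the slide fully in under the screw, then turn the T-handle clockwise (seen from above), half turn by half turn, until the lid is fully home and the tin is held tight, but gently enough not to crush it. Leave it clamped like that with your hand off the press, and do not disturb the two loose beakers.

Things in the scene. Friction and masses are not known exactly. Their poses are not given: they have to be found in the camera images.
- tin: loose round tin, white body and red push-on lid, 64 mm across the lid (body 62 mm), 28 mm tall when closed, taller by as much as its lid stands proud. Origin at the centre of its underside, z up. About 0.15 kg. The lid sits tight (25 N to push it in), so the tin can be lifted by it. Closed and pressed with 40 to 130 N it is held tight; at 180 N it is crushed
- tin_lid (a joint): how far the lid stands above its closed place, m: 0 = fully home, 0.004 to 0.008 at the start
- press: grey bench lid press, fixed. Origin on the screw's axis at bench level; z up, x from the screw to the column behind it, y the way the slide is pushed in. Base plate x -55 to 75, y -270 to 70, 10 mm thick; guide rails 20 mm high beside the slide; column at x 47 to 75 mm and head with nut over the axis, 110 mm high, 56 mm wide in y
- slide (a joint): travel of the aluminium slide, m: 0 = fully out, 0.13 = fully in against its stop with the nest under the screw; starts 0 to 0.015. Slides with about 2 N friction, stays where it is left
- nest (a point): centre of the round nest's floor on the slide, 17 mm above the bench; the nest's rim is 6 mm high, 69 mm inside and 77 mm outside diameter, open at the top
- slide_post (a point): centre of the 18 mm black ball on the slide's upright post, 115 mm outward of the nest (towards the press's -y), ball centre 51 mm above the bench; the steel post below it is 14 mm thick and 34 mm tall; push or pinch it to move the slide
- ram: steel spindle, 16 mm thick, that the screw drives down 20 mm per full turn. Origin on the axis near its lower end. Carries a 40 mm round black foot that presses on the lid; the foot is screwed in by an amount that differs each time: its underside lies 0 to 6 mm above this origin. It meets the lid after about 0.3 to 1 turn, pushes it in, then suddenly stops hard
- handle (a joint): angle of the T-handle, rad: grows as it is turned clockwise from above (tightening); -0.6 to 0.6 at the start, some 4.5 to 8.5 more to the end. At 0 the bar lies along the press's x. The thread drags at 0.25 N m (7.5 N at 33 mm from the axis) plus about 0.3 N m per 100 N of pressing force, and stays where left. Once the lid is home the pressing force grows by 20 to 30 N per 0.1 rad
- bar_mid (a point): middle of the T-handle's cross bar, on the screw's axis; 160 mm above the bench at handle angle 0, sinking as it is screwed down. The bar is round steel 10 mm thick, 104 mm long between the centres of its 15 mm ball ends; a hub of 24 mm diameter sits at the middle
- bar_end (a point): centre of one of the bar's two ball ends, 52 mm from the axis; the other is opposite. Below the bar there is free space down to the nut and head (22 mm or more)
- beaker_100: loose glass beaker, 55 mm across, 71 mm tall, bystander at the front; origin at the centre of its underside
- beaker_50: loose glass beaker, 46 mm across, 59 mm tall, bystander at the front; origin at the centre of its underside

How it is judged (in metres and radians):
On the way, in this order (a step that is already met when the one before it is completed fails the run):
1. the tin stands in the nest (horizontal distance between tin and nest below 0.005 m and z of tin in the frame of nest below 0.002 m and angle between tin's own z axis and vertical below 0.05 rad), for 0.2 s.
2. the slide is fully in with the tin in its nest (value of joint slide above 0.126 m and horizontal distance between tin and nest below 0.005 m and z of tin in the frame of nest below 0.002 m), for 0.2 s.
3. the lid is home and the tin held tight (value of joint tin_lid below 0.001 m and contact force between ram and tin above 30 N), for 0.2 s.
At the end, for the whole second after the job is handed in: the slide within 4 mm of fully in, the tin in the nest (within 5 mm of its centre, standing on its floor), the lid within 1 mm of home, the press still holding the tin with more than 30 N, nothing moving (all of step 2 and all of step 3 and velocity of joint handle below 0.1 rad/s and linear speed of tin below 0.02 m/s); the robot touches nothing.
It fails at once if the tin is crushed: the press bears on it with more than 180 N (contact force between ram and tin above 180 N).
It fails at once if a beaker is shoved more than 3 cm or tipped (distance of any of beaker_100, beaker_50 from where it was at the start of the episode above 0.03 m or angle between any of beaker_100, beaker_50's own z axis and vertical above 0.5 rad).
It also fails if it takes over 72 s, if anything falls off the work surface, if the arm or the gripper's body presses on something with over 40 N, if the wrist force passes 120 N, or if a joint passes its speed limit or range.

## Working session

There is one attempt and no reset: what is moved stays moved. The work goes in short steps, Python scripts to look and compute and a tool call to move; the robot and the scene stay as the last step left them, time stands still between calls to the robot, and variables do not carry over. Pictures are saved under pics/ and viewed, at most 10 in all, crops included, and the job is handed in when it is done.

Besides the shell and the picture viewer there is one more tool, called after "Emit:" in YAML: its name, and indented under it one key for each argument. step_arm: Moves the arm, as the interface text tells. Its arguments: {"type":"object","properties":{"motion":{"type":"array","items":{"type":"object","properties":{"dr":{"type":"array","items":{"type":"number"}},"slide":{"type":"array","items":{"type":"number"}},"jaw":{"type":"number"}}}}},"required":["motion"]}

```bash
mkdir -p pics; python3 - <<'E'
from bench import arm, optics
import cv2,numpy as np
np.set_printoptions(precision=4,suppress=True)
s=arm.read_state();print(s)
for n in ["scene","top","wrist"]:
    cv2.imwrite(f"pics/{n}0.png",optics.get_image(n)); print(n,optics.camera_info(n))
E
```

```text
{'clock': 0.0, 'joints': array([ 1.4086,  0.3855,  0.0066, -0.0005, -1.194 , -0.2586]), 'joint_vel': array([-0.0011,  0.001 , -0.0006, -0.0001, -0.0007, -0.0005]), 'joint_efforts': array([  0.    , -39.2293,  18.8398,   4.1862,  -0.0046,   0.    ]), 'position': array([255.0435, 569.9599, 230.232 ]), 'ee_rot': array([ 0.9779, -0.2089, -0.0002,  0.0011]), 'contact_force': array([0.4949, 0.151 , 0.8959]), 'wrist_torque': array([ 0.0041,  0.0121, -0.0201]), 'grasp_force': 0.0, 'gripper_width': 85.49041635948011}
scene {'camera_matrix': array([[483.7592,   0.    , 314.3509],
       [  0.    , 483.7592, 251.7622],
       [  0.    ,   0.    ,   1.    ]]), 'view': array([[  -0.492 ,   -0.8706,   -0.0022,  224.835 ],
       [   0.773 ,   -0.4381,    0.4589, -457.1126],
       [  -0.4005,    0.2241,    0.8885, -916.5339],
       [   0.    ,    0.    ,    0.    ,    1.    ]])}
top {'camera_matrix': array([[519.1788,   0.    , 322.7416],
       [  0.    , 519.1788, 238.4613],
       [  0.    ,   0.    ,   1.    ]]), 'view': array([[    0.0076,    -0.9999,    -0.007 ,   -21.8907],
       [    0.9952,     0.0069,     0.0976,  -547.1662],
       [   -0.0975,    -0.0077,     0.9952, -1391.7039],
       [    0.    ,     0.    ,     0.    ,     1.    ]])}
wrist {'camera_matrix': array([[377.8288,   0.    , 320.8219],
       [  0.    , 377.8288, 240.7609],
       [  0.    ,   0.    ,   1.    ]]), 'T_tool_cam': array([[  -0.0004,    0.964 ,    0.2658,   67.2559],
       [   1.    ,    0.0003,    0.0004,    0.9801],
       [   0.0003,    0.2658,   -0.964 , -142.5176],
       [   0.    ,    0.    ,    0.    ,    1.    ]])}
```

View pics/scene0.png

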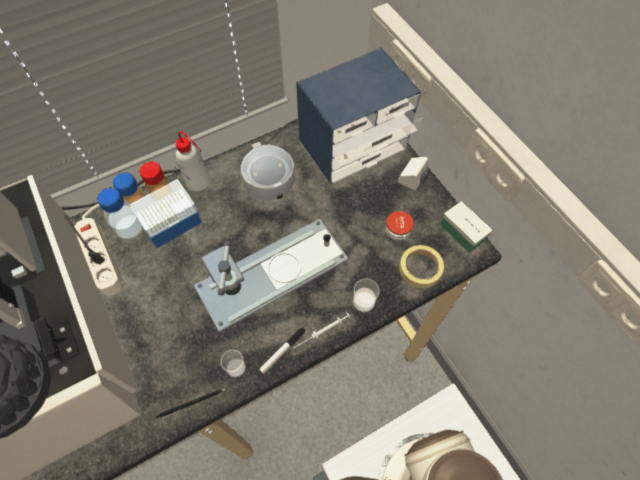

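View pics/top0.png

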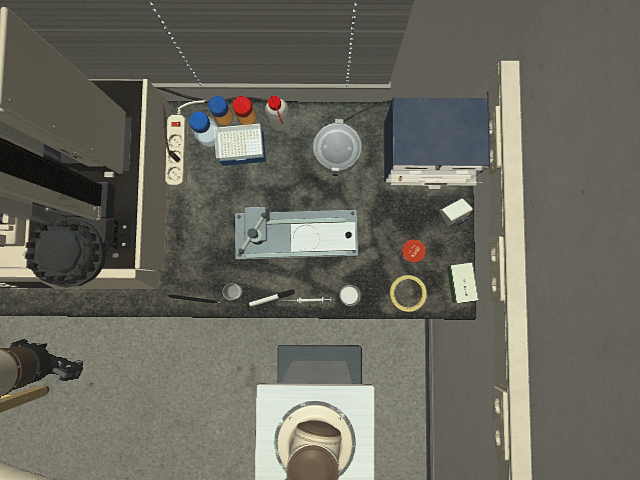

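Both pictures show the press near the middle (top view: hub ≈(252,234), nest ≈(306,237), post ball ≈(348,235)). The tin is at ≈(414,250), and the beakers are at ≈(232,291) and ≈(349,295).

```bash
cat > h.py <<'E'
import numpy as np, cv2
from bench import arm, optics
from scipy.spatial.transform import Rotation as R
np.set_printoptions(precision=2,suppress=True)
def cam(name,st=None):
    i=optics.camera_info(name); K=i['camera_matrix']
    if name=='wrist':
        T=np.eye(4); T[:3,:3]=R.from_quat(st['ee_rot']).as_matrix(); T[:3,3]=st['position']
        V=np.linalg.inv(T@i['T_tool_cam'])
    else: V=i['view']
    return K,V
def proj(c,p):
    K,V=c; q=V[:3,:3]@np.asarray(p,float)+V[:3,3]; q=q*[1,-1,-1]; q=K@q; return q[:2]/q[2]
def onz(c,uv,z):
    K,V=c; d=np.linalg.inv(K)@[uv[0],uv[1],1]; d=V[:3,:3].T@(d*[1,-1,-1]); o=-V[:3,:3].T@V[:3,3]
    return o+d*(z-o[2])/d[2]
def snap(name,f):
    st=arm.read_state(); im=optics.get_image(name); cv2.imwrite('pics/'+f,im); return im,cam(name,st),st
E
python3 - <<'E'
from h import *
for n in ['top','scene']:
    im=cv2.imread(f'pics/{n}0.png'); c=cam(n)
    hsv=cv2.cvtColor(im,cv2.COLOR_BGR2HSV); m=((hsv[...,0]<8)|(hsv[...,0]>172))&(hsv[...,1]>150)&(hsv[...,2]>90)
    k,l,s,ce=cv2.connectedComponentsWithStats(m.astype('uint8'))
    for j in range(1,k):
        if s[j,4]>200: print(n,ce[j],s[j],onz(c,ce[j],33))
t=cam('top')
for nm,uv,z in [('nest',(306,237),20),('ball',(348,235),51),('hub',(252,234),165),('b50',(232,291),50),('b100',(349,295),60)]: print(nm,onz(t,uv,z))
s=cam('scene')
for nm,uv,z in [('nest',(285,268),20),('ball',(326,239),51),('hub',(225,267),165)]: print(nm,onz(s,uv,z))
E
```

```text
top [241.53 104.88] [232  96  20  19 276] [920.06 211.72  33.  ]
top [413.26 250.55] [402 239  24  24 372] [ 515.47 -263.56   33.  ]
scene [182.72 142.97] [176 131  15  22 202] [991.88  92.57  33.  ]
scene [151.05 173.01] [139 162  25  23 426] [941.41 199.04  33.  ]
scene [399.39 222.29] [387 211  27  23 434] [ 512.81 -264.22   33.  ]
nest [551.68  28.12  20.  ]
ball [554.73 -85.89  51.  ]
hub [543.62 155.72 165.  ]
b50 [402.75 222.53  50.  ]
b100 [394.64 -88.61  60.  ]
nest [546.43  26.85  20.  ]
ball [551.29 -84.17  51.  ]
hub [541.71 153.74 165.  ]
```

```bash
cat >> h.py <<'E'
def plan(xyz,yaw=None):
    "slide (tool axes, mm) and dr (8 deg units) to TCP xyz, tool down, tool x at yaw deg"
    s=arm.read_state(); r=R.from_quat(s['ee_rot'])
    x=r.as_matrix()[:,0]; y0=np.degrees(np.arctan2(x[1],x[0]))
    t=R.from_euler('z',y0 if yaw is None else yaw,degrees=True)*R.from_euler('x',180,degrees=True)
    print('t',s['clock'],'pos',s['position'],'yaw',y0,'J',s['joints'],'F',s['contact_force'],'T',s['wrist_torque'],'w',s['gripper_width'])
    print('slide',r.inv().apply(np.array(xyz)-s['position']),'dr',np.degrees((r.inv()*t).as_rotvec())/8)
E
python3 -c "
from h import *
plan([500,60,260],2.5)"
```

```text
t 0.15 pos [255.12 570.09 230.48] yaw -24.116158680882627 J [ 1.41  0.39  0.01 -0.   -1.19 -0.26] F [-0.36  0.05 -0.55] T [-0.03 -0.01 -0.06] w 85.51193896193296
slide [431.93 365.56 -28.86] dr [ 0.01  0.   -3.33]
```

Emit:
step_arm:
  motion:
    - {"dr": [0,0,-0.4],"slide": [20,17,-10],"jaw": 85}
    - {"dr": [0,0,-0.8],"slide": [65,55,-20],"jaw": 85}
    - {"dr": [0,0,-1.2],"slide": [110,93,-28],"jaw": 85}
    - {"dr": [0,0,-1.6],"slide": [155,131,-28],"jaw": 85}
    - {"dr": [0,0,-2.0],"slide": [200,169,-28],"jaw": 85}
    - {"dr": [0,0,-2.4],"slide": [245,207,-28],"jaw": 85}
    - {"dr": [0,0,-2.8],"slide": [290,245,-28],"jaw": 85}
    - {"dr": [0,0,-3.3],"slide": [330,280,-28],"jaw": 85}

```text
clock: 1.15
position: [442.5, 178.1, 259.3]
ee_rot: [1.0, 0.021, 0.0, -0.0]
contact_force: [0.7, 0.8, -0.4]
gripper_width: 84.7
grasp_force: 0.0
```

```bash
python3 -c "
from h import *
plan([500,60,260],2.5)"
```

```text
t 1.15 pos [442.47 178.13 259.31] yaw 2.406621688503199 J [ 0.72  0.11 -0.29 -0.   -1.17  0.89] F [ 0.67  0.75 -0.37] T [ 0.03 -0.07  0.  ] w 84.6591952855731
slide [ 52.52 120.45  -0.7 ] dr [-0.   -0.   -0.01]
```

Emit:
step_arm:
  motion:
    - {"dr": [0,0,0],"slide": [17,40,0],"jaw": 85}
    - {"dr": [0,0,0],"slide": [35,80,0],"jaw": 85}
    - {"dr": [0,0,0],"slide": [48,112,0],"jaw": 85}
    - {"dr": [0,0,0],"slide": [52,120,0],"jaw": 85}
    - {"dr": [0,0,0],"slide": [52,120,0],"jaw": 85}
    - {"dr": [0,0,0],"slide": [52,120,0],"jaw": 85}
    - {"dr": [0,0,0],"slide": [52,120,0],"jaw": 85}
    - {"dr": [0,0,0],"slide": [52,120,0],"jaw": 85}

```text
clock: 2.15
position: [498.7, 62.9, 259.4]
ee_rot: [1.0, 0.021, 0.0, -0.0]
contact_force: [0.2, -0.2, -0.2]
gripper_width: 84.9
grasp_force: 0.0
```

```bash
python3 -c "
from h import *
im,c,s=snap('wrist','w1.png')
print(repr(c)); np.save('w1V.npy',c[1])
for p in [(549,27.5,20),(553,-85,51),(542.6,154.7,160)]: print(proj(c,p))
plan([514,-264,200],2.5)"
```

```text
(array([[377.83,   0.  , 320.82],
       [  0.  , 377.83, 240.76],
       [  0.  ,   0.  ,   1.  ]]), array([[   0.04,   -1.  ,    0.  ,   41.76],
       [   0.96,    0.04,   -0.27, -440.53],
       [   0.27,    0.01,    0.96, -538.27],
       [   0.  ,    0.  ,    0.  ,    1.  ]]))
[357.94 155.59]
[485.05 157.9 ]
[177.05 168.27]
t 2.2 pos [498.71  62.77 259.4 ] yaw 2.344774266641173 J [ 0.45  0.15 -0.24 -0.   -1.18  1.16] F [ 0.56 -0.28 -0.11] T [-0.02 -0.01  0.03] w 85.10919286314149
slide [  1.9  327.13  59.37] dr [-0.   -0.   -0.02]
```

View pics/w1.png

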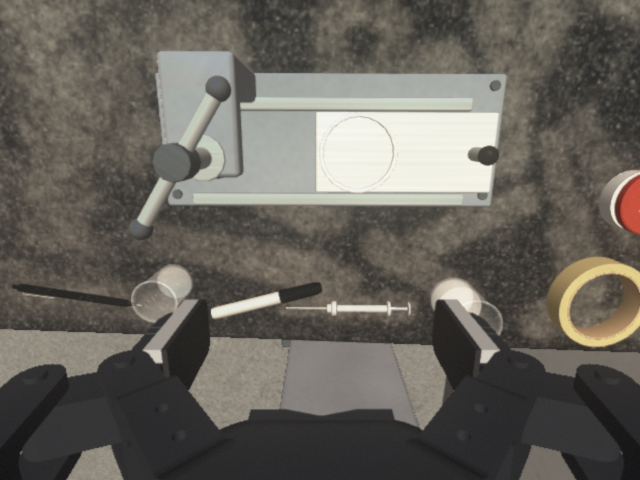

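The wrist view shows the nest ring centred at ≈(357,154), the post ball at (488,155) and the hub at (177,161). The bar ends are at (218,89) and (142,229), and the tin is at the right edge.

```bash
python3 -c "
from h import *
c=(optics.camera_info('wrist')['camera_matrix'],np.load('w1V.npy'))
im=cv2.imread('pics/w1.png')
n=onz(c,(357,154),22);b=onz(c,(488,155),51)
print('nest',n,'ball',b,np.linalg.norm((n-b)[:2]))
for z in (155,160,165):
  e1=onz(c,(218,89),z);e2=onz(c,(142,229),z);d=e1-e2
  print(z,'mid',(e1+e2)/2,onz(c,(177,161),z+4),'len',np.linalg.norm(d),'ang',np.degrees(np.arctan2(d[1],d[0])))
for z,p,q in [(10,(158,73),(506,74)),(20,(242,103),(472,104)),(20,(194,199),(462,200))]:
  d=onz(c,p,z)-onz(c,q,z);print('y dir',np.degrees(np.arctan2(d[1],d[0])))
"
```

```text
nest [550.57  28.72  22.  ] ball [555.67 -87.28  51.  ] 116.10352677000742
155 mid [545.9  155.61 155.  ] [547.03 154.83 159.  ] len 104.99000011501622 ang -30.83154061990515
160 mid [546.29 153.78 160.  ] [547.41 152.98 164.  ] len 102.86431368427277 ang -30.831540619905176
165 mid [546.69 151.94 165.  ] [547.79 151.13 169.  ] len 100.73862725352936 ang -30.831540619905162
y dir 92.18239213458011
y dir 92.09951423516122
y dir 92.11829993255074
```

Emit:
step_arm:
  motion:
    - {"dr": [0,0,0],"slide": [0,45,7],"jaw": 85}
    - {"dr": [0,0,0],"slide": [0,95,14],"jaw": 85}
    - {"dr": [0,0,0],"slide": [0,150,21],"jaw": 85}
    - {"dr": [0,0,0],"slide": [0,205,28],"jaw": 85}
    - {"dr": [0,0,0],"slide": [-10,260,35],"jaw": 85}
    - {"dr": [0,0,0],"slide": [-20,310,42],"jaw": 85}
    - {"dr": [0,0,0],"slide": [-30,327,50],"jaw": 85}
    - {"dr": [0,0,0],"slide": [-30,327,50],"jaw": 85}

```text
clock: 3.2
position: [480.9, -266.1, 208.4]
ee_rot: [1.0, 0.019, -0.001, -0.0]
contact_force: [0.6, 0.4, -1.4]
gripper_width: 84.8
grasp_force: 0.0
```

```bash
python3 -c "
from h import *
im,c,s=snap('wrist','w2.png')
hsv=cv2.cvtColor(im,cv2.COLOR_BGR2HSV); m=((hsv[...,0]<8)|(hsv[...,0]>172))&(hsv[...,1]>130)&(hsv[...,2]>70)
k,l,st,ce=cv2.connectedComponentsWithStats(m.astype('uint8'));j=1+np.argmax(st[1:,4])
ct=max(cv2.findContours((l==j).astype('uint8'),0,1)[0],key=len)
e=cv2.fitEllipse(cv2.convexHull(ct));print(e,st[j])
for z in (32,34,36):
  q=onz(c,e[0],z);a=onz(c,(e[0][0]-e[1][1]/2,e[0][1]),z);print(q,'r',np.linalg.norm(a-q))
plan([514,-264,60],2.4)"
```

```text
((321.02520751953125, 175.80874633789062), (75.89697265625, 76.50813293457031), 19.78809928894043) [ 283  138   77   76 4204]
[ 515.79 -265.61   32.  ] r 31.97388252685757
[ 515.99 -265.61   34.  ] r 31.77328774793685
[ 516.2 -265.6   36. ] r 31.572692969016103
t 3.25 pos [ 481.65 -265.46  209.07] yaw 2.263856177687112 J [-0.21  0.28 -0.21 -0.   -1.08  1.82] F [ 0.57 -0.25 -0.44] T [ 0.02 -0.06  0.02] w 84.83765041266776
slide [ 32.47  -0.14 149.05] dr [-0.    0.   -0.02]
```

View pics/w2.png

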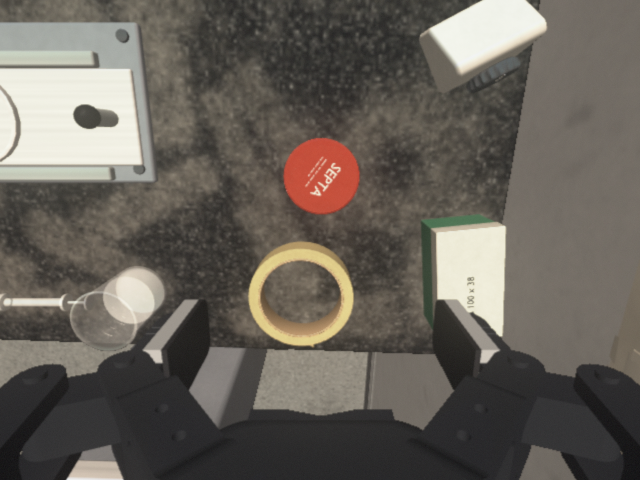

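The lid is centred at (321,176). At z≈33 its radius comes out at 32 mm, as it should. The pads have free room on both sides of the tin.

```bash
python3 -c "
from h import *
plan([515,-265,7],2.2)"
```

```text
t 3.25 pos [ 481.65 -265.46  209.07] yaw 2.263856177687112 J [-0.21  0.28 -0.21 -0.   -1.08  1.82] F [ 0.57 -0.25 -0.44] T [ 0.02 -0.06  0.02] w 84.83765041266776
slide [ 33.46   0.91 202.05] dr [-0.    0.    0.01]
```

Emit:
step_arm:
  motion:
    - {"dr": [0,0,0],"slide": [20,0.5,20],"jaw": 85}
    - {"dr": [0,0,0],"slide": [33,1,60],"jaw": 85}
    - {"dr": [0,0,0],"slide": [33.5,1,105],"jaw": 85}
    - {"dr": [0,0,0],"slide": [33.5,1,140],"jaw": 85}
    - {"dr": [0,0,0],"slide": [33.5,1,165],"jaw": 85}
    - {"dr": [0,0,0],"slide": [33.5,1,182],"jaw": 85}
    - {"dr": [0,0,0],"slide": [33.5,1,192],"jaw": 85}
    - {"dr": [0,0,0],"slide": [33.5,1,198],"jaw": 85}

```text
clock: 4.25
position: [516.1, -265.1, 11.5]
ee_rot: [1.0, 0.02, 0.001, 0.0]
contact_force: [-0.6, 0.0, 0.1]
gripper_width: 84.9
grasp_force: 0.0
```

```bash
python3 -c "
from h import *
plan([515,-265,7],2.2)
snap('scene','s1.png')"
```

```text
t 4.25 pos [ 516.13 -265.08   11.5 ] yaw 2.3348982108276544 J [-0.2   0.55 -0.35  0.   -0.66  1.81] F [-0.61  0.04  0.1 ] T [-0.   -0.02  0.01] w 84.91346312682836
slide [-1.13 -0.13  4.5 ] dr [ 0.   -0.01  0.02]
```

Emit:
step_arm:
  motion:
    - {"dr": [0,0,0],"slide": [-0.5,0,4],"jaw": 85}
    - {"dr": [0,0,0],"slide": [-0.5,0,4],"jaw": 70}
    - {"dr": [0,0,0],"slide": [-0.5,0,4],"jaw": 55}
    - {"dr": [0,0,0],"slide": [-0.5,0,4],"jaw": 55}
    - {"dr": [0,0,0],"slide": [-0.5,0,4],"jaw": 55}
    - {"dr": [0,0,0],"slide": [-0.5,0,4],"jaw": 55}
    - {"dr": [0,0,0],"slide": [-0.5,0,0],"jaw": 55}
    - {"dr": [0,0,0],"slide": [-0.5,0,-20],"jaw": 55}

```text
clock: 5.3
position: [513.3, -264.9, 29.8]
ee_rot: [1.0, 0.02, -0.002, -0.001]
contact_force: [0.2, -0.1, -1.2]
gripper_width: 61.1
grasp_force: 65.5
```

```bash
python3 -c "
from h import *
plan([550,28,100],2.2)
im,c,s=snap('scene','s2.png')
print(s['grasp_force'])
cv2.imwrite('pics/s2c.png',cv2.resize(im[150:300,300:500],None,fx=4,fy=4))"
```

```text
t 5.3 pos [ 513.3  -264.87   29.81] yaw 2.2458019444864883 J [-0.2   0.53 -0.34 -0.   -0.71  1.81] F [ 0.2  -0.05 -1.17] T [-0.08 -0.04 -0.05] w 61.08357427717072
slide [  47.85 -291.32  -69.92] dr [-0.01  0.03  0.01]
65.51132082939148
```

View pics/s2c.png

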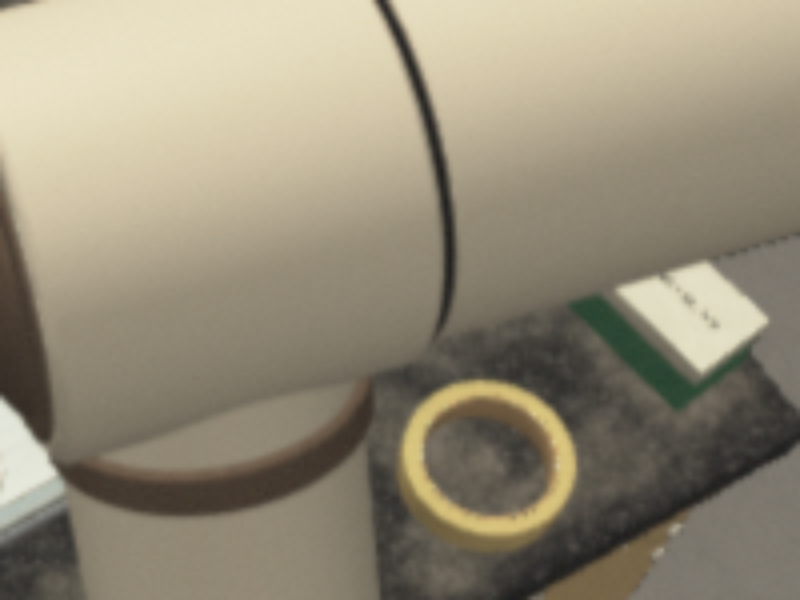

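The arm hides the tin here. The opening of 61 mm, the 65 N grip force and about 1.2 N of weight all show the tin is held. I'm carrying it over the nest.

Emit:
step_arm:
  motion:
    - {"dr": [0,0,0],"slide": [3,-10,-40],"jaw": 55}
    - {"dr": [0,0,0],"slide": [10,-45,-72],"jaw": 55}
    - {"dr": [0,0,0],"slide": [18,-95,-75],"jaw": 55}
    - {"dr": [0,0,0],"slide": [26,-145,-75],"jaw": 55}
    - {"dr": [0,0,0],"slide": [34,-195,-75],"jaw": 55}
    - {"dr": [0,0,0],"slide": [42,-245,-75],"jaw": 55}
    - {"dr": [0,0,0],"slide": [48,-280,-75],"jaw": 55}
    - {"dr": [0,0,0],"slide": [48,-292,-75],"jaw": 55}

```text
clock: 6.35
position: [551.2, 30.2, 105.7]
ee_rot: [1.0, 0.021, -0.0, -0.0]
contact_force: [0.5, -0.0, -0.8]
gripper_width: 62.0
grasp_force: 66.0
```

```bash
python3 -c "
from h import *
im,c,s=snap('wrist','w3.png')
plan([550,28.5,30],2.2)"
```

```text
t 6.4 pos [550.96  30.31 105.68] yaw 2.405221575926708 J [ 0.35  0.39 -0.34 -0.   -0.84  1.26] F [-0.71  1.11 -1.98] T [ 0.12 -0.01  0.03] w 61.17912097342655
slide [-0.98  1.79 75.68] dr [-0.    0.01  0.03]
```

View pics/w3.png

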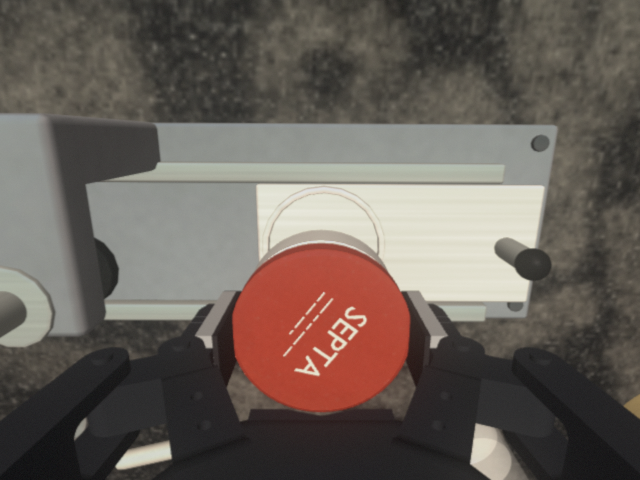

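The lid sits upright and central in the pads at (322,328), and the nest ring lies behind it, centred at ≈(326,243). I'll check both against the nest position.

```bash
python3 -c "
from h import *
im=cv2.imread('pics/w3.png');s=arm.read_state();c=cam('wrist',s)
hsv=cv2.cvtColor(im,cv2.COLOR_BGR2HSV); m=((hsv[...,0]<8)|(hsv[...,0]>172))&(hsv[...,1]>130)&(hsv[...,2]>70)
k,l,st,ce=cv2.connectedComponentsWithStats(m.astype('uint8'));j=1+np.argmax(st[1:,4])
ct=max(cv2.findContours((l==j).astype('uint8'),0,1)[0],key=len)
e=cv2.fitEllipse(cv2.convexHull(ct));print(e)
for z in (125,130,135):
  q=onz(c,e[0],z);print(z,q,np.linalg.norm(onz(c,(e[0][0]-e[1][1]/2,e[0][1]),z)-q))
for r,z in ((34.5,23),(38.5,23)):
  print([proj(c,(550.5+r*np.cos(a),28.7+r*np.sin(a),z)) for a in (0,np.pi/2,-np.pi/2)])
"
```

```text
((320.712646484375, 328.2772521972656), (168.01132202148438, 180.0529327392578), 91.06432342529297)
125 [551.1  29.6 125. ] 32.52612813602061
130 [553.81  29.71 130.  ] 31.205482272739665
135 [556.52  29.82 135.  ] 29.88483640945872
[array([324.63, 193.62]), array([266.66, 246.66]), array([377.51, 251.09])]
[array([324.93, 186.92]), array([260.21, 246.41]), array([383.91, 251.34])]
```

Emit:
step_arm:
  motion:
    - {"dr": [0,0,0],"slide": [-1,1.8,20],"jaw": 55}
    - {"dr": [0,0,0],"slide": [-1.4,1.8,40],"jaw": 55}
    - {"dr": [0,0,0],"slide": [-1.4,1.8,55],"jaw": 55}
    - {"dr": [0,0,0],"slide": [-1.4,1.8,65],"jaw": 55}
    - {"dr": [0,0,0],"slide": [-1.4,1.8,71],"jaw": 55}
    - {"dr": [0,0,0],"slide": [-1.4,1.8,75],"jaw": 55}
    - {"dr": [0,0,0],"slide": [-1.4,1.8,78],"jaw": 55}
    - {"dr": [0,0,0],"slide": [-1.4,1.8,78],"jaw": 55}

```text
clock: 7.4
position: [550.0, 26.5, 28.4]
ee_rot: [1.0, 0.02, 0.0, -0.0]
contact_force: [-0.7, 0.4, -1.5]
gripper_width: 61.4
grasp_force: 66.0
```

```bash
python3 -c "
from h import *
plan([549.5,28.5,24.5],2.2)"
```

```text
t 7.4 pos [549.98  26.53  28.37] yaw 2.2946136420533305 J [ 0.34  0.49 -0.41 -0.   -0.66  1.27] F [-0.69  0.38 -1.45] T [ 0.07 -0.02 -0.03] w 61.44442533638658
slide [-0.4  -1.98  3.87] dr [-0.   -0.    0.01]
```

Emit:
step_arm:
  motion:
    - {"dr": [0,0,0],"slide": [-0.4,-1.7,0],"jaw": 55}
    - {"dr": [0,0,0],"slide": [-0.4,-1.7,1.5],"jaw": 55}
    - {"dr": [0,0,0],"slide": [-0.4,-1.7,3],"jaw": 55}
    - {"dr": [0,0,0],"slide": [-0.4,-1.7,3],"jaw": 55}
    - {"dr": [0,0,0],"slide": [-0.4,-1.7,3],"jaw": 75}
    - {"dr": [0,0,0],"slide": [-0.4,-1.7,3],"jaw": 78}
    - {"dr": [0,0,0],"slide": [-0.4,-1.7,3],"jaw": 78}
    - {"dr": [0,0,0],"slide": [-0.4,-1.7,-5],"jaw": 78}

```text
clock: 8.4
position: [549.0, 28.0, 33.1]
ee_rot: [1.0, 0.02, -0.001, 0.0]
contact_force: [0.0, 0.3, -0.2]
gripper_width: 77.7
grasp_force: 0.0
```

```bash
python3 -c "
from h import *
plan([555,-87,120],2.2)"
```

```text
t 8.4 pos [549.    27.99  33.12] yaw 2.279630757440163 J [ 0.35  0.48 -0.41 -0.   -0.68  1.26] F [ 0.02  0.29 -0.16] T [ 0.01  0.05 -0.01] w 77.72459234449973
slide [  1.29 115.17 -86.84] dr [0.   0.01 0.01]
```

Emit:
step_arm:
  motion:
    - {"dr": [0,0,0],"slide": [0,0,-25],"jaw": 78}
    - {"dr": [0,0,0],"slide": [0,0,-65],"jaw": 78}
    - {"dr": [0,0,0],"slide": [1,25,-90],"jaw": 70}
    - {"dr": [0,0,0],"slide": [1,60,-90],"jaw": 60}
    - {"dr": [0,0,0],"slide": [1,95,-90],"jaw": 60}
    - {"dr": [0,0,0],"slide": [1,115,-90],"jaw": 60}
    - {"dr": [0,0,0],"slide": [1,115,-90],"jaw": 60}
    - {"dr": [0,0,0],"slide": [1,115,-90],"jaw": 60}

```text
clock: 9.4
position: [555.1, -86.2, 123.3]
ee_rot: [1.0, 0.02, 0.0, -0.0]
contact_force: [-0.4, -0.4, -0.5]
gripper_width: 60.1
grasp_force: 0.0
```

```bash
python3 -c "
from h import *
im,c,s=snap('wrist','w4.png')
hsv=cv2.cvtColor(im,cv2.COLOR_BGR2HSV); m=((hsv[...,0]<8)|(hsv[...,0]>172))&(hsv[...,1]>130)&(hsv[...,2]>70)
k,l,st,ce=cv2.connectedComponentsWithStats(m.astype('uint8'));j=1+np.argmax(st[1:,4])
ct=max(cv2.findContours((l==j).astype('uint8'),0,1)[0],key=len)
e=cv2.fitEllipse(cv2.convexHull(ct));print(e)
for z in (46,50,54): print(z,onz(c,e[0],z))
print(proj(c,(555.2,-87,51)))
plan([555,-87,36],2.2)"
```

```text
((131.62924194335938, 251.21697998046875), (98.40269470214844, 109.20808410644531), 119.99930572509766)
46 [550.2   27.97  46.  ]
50 [551.5   25.92  50.  ]
54 [552.81  23.88  54.  ]
[320.83 253.01]
t 9.45 pos [555.1  -86.03 123.3 ] yaw 2.3350776951949896 J [ 0.13  0.38 -0.3  -0.   -0.89  1.48] F [-0.58  0.13 -0.57] T [ 0.02 -0.04  0.07] w 59.94750420064532
slide [-0.14  0.98 87.3 ] dr [-0.    0.    0.02]
```

View pics/w4.png

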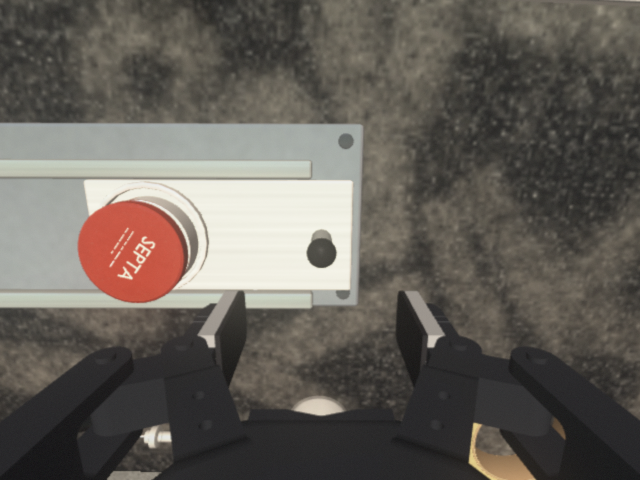

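The tin stands inside the nest ring with its lid at (132,251), and the post ball is at (321,253), just where it was predicted. I'll pinch the ball.

Emit:
step_arm:
  motion:
    - {"dr": [0,0,0],"slide": [0,1,20],"jaw": 60}
    - {"dr": [0,0,0],"slide": [0,1,50],"jaw": 60}
    - {"dr": [0,0,0],"slide": [0,1,75],"jaw": 60}
    - {"dr": [0,0,0],"slide": [0,1,88],"jaw": 60}
    - {"dr": [0,0,0],"slide": [0,1,90],"jaw": 45}
    - {"dr": [0,0,0],"slide": [0,1,90],"jaw": 30}
    - {"dr": [0,0,0],"slide": [0,1,90],"jaw": 15}
    - {"dr": [0,0,0],"slide": [0,1,90],"jaw": 10}

```text
clock: 10.45
position: [555.9, -87.5, 34.5]
ee_rot: [1.0, 0.02, 0.001, -0.0]
contact_force: [0.0, 1.6, 4.7]
gripper_width: 14.4
grasp_force: 58.4
```

```bash
python3 -c "
from h import *
s=arm.read_state();print(s['grasp_force'])
p=s['position'];d=np.array([np.cos(np.radians(92.2)),np.sin(np.radians(92.2)),0])
plan(p+126*d,2.2)"
```

```text
58.37602257728577
t 10.45 pos [555.89 -87.53  34.53] yaw 2.303888550482305 J [ 0.13  0.5  -0.38  0.   -0.69  1.48] F [0.04 1.58 4.66] T [0.5  0.19 0.  ] w 14.37745301461525
slide [   0.23 -126.      0.02] dr [-0.   -0.02  0.01]
```

Emit:
step_arm:
  motion:
    - {"dr": [0,0,0],"slide": [0,-5,0],"jaw": 10}
    - {"dr": [0,0,0],"slide": [0,-15,0],"jaw": 10}
    - {"dr": [0,0,0],"slide": [0,-30,0],"jaw": 10}
    - {"dr": [0,0,0],"slide": [0,-47,0],"jaw": 10}
    - {"dr": [0,0,0],"slide": [0,-65,0],"jaw": 10}
    - {"dr": [0,0,0],"slide": [0,-83,0],"jaw": 10}
    - {"dr": [0,0,0],"slide": [0,-98,0],"jaw": 10}
    - {"dr": [0,0,0],"slide": [0,-108,0],"jaw": 10}

```text
clock: 11.45
position: [551.8, 20.7, 34.5]
ee_rot: [1.0, 0.02, 0.001, 0.0]
contact_force: [1.0, -2.4, 5.2]
gripper_width: 14.3
grasp_force: 58.7
```

Emit:
step_arm:
  motion:
    - {"dr": [0,0,0],"slide": [0,-5,0],"jaw": 10}
    - {"dr": [0,0,0],"slide": [0,-9,0],"jaw": 10}
    - {"dr": [0,0,0],"slide": [0,-12,0],"jaw": 10}
    - {"dr": [0,0,0],"slide": [0,-14,0],"jaw": 10}
    - {"dr": [0,0,0],"slide": [0,-15,0],"jaw": 10}
    - {"dr": [0,0,0],"slide": [0,-16,0],"jaw": 10}
    - {"dr": [0,0,0],"slide": [0,-17,0],"jaw": 10}
    - {"dr": [0,0,0],"slide": [0,-18,0],"jaw": 10}

```text
clock: 12.45
position: [551.2, 38.2, 34.5]
ee_rot: [1.0, 0.02, 0.001, 0.0]
contact_force: [0.4, -1.8, 5.3]
gripper_width: 14.4
grasp_force: 58.7
```

```bash
python3 -c "
from h import *
plan([555.89-126*.0384,-87.53+126,34.5],2.2)"
```

```text
t 12.45 pos [551.22  38.23  34.52] yaw 2.337152679351889 J [ 0.36  0.48 -0.41  0.   -0.68  1.25] F [ 0.39 -1.83  5.29] T [-0.58 -0.09  0.08] w 14.384508310027474
slide [-0.15 -0.25  0.02] dr [ 0.   -0.02  0.02]
```

Not yet at the stop (drag is only 2 N), so I'll keep pushing in small steps.

Emit:
step_arm:
  motion:
    - {"dr": [0,0,0],"slide": [0,-0.7,0],"jaw": 10}
    - {"dr": [0,0,0],"slide": [0,-1.4,0],"jaw": 10}
    - {"dr": [0,0,0],"slide": [0,-2,0],"jaw": 10}
    - {"dr": [0,0,0],"slide": [0,-2.5,0],"jaw": 10}
    - {"dr": [0,0,0],"slide": [0,-3,0],"jaw": 10}
    - {"dr": [0,0,0],"slide": [0,-3.5,0],"jaw": 10}
    - {"dr": [0,0,0],"slide": [0,-4,0],"jaw": 10}
    - {"dr": [0,0,0],"slide": [0,-4,0],"jaw": 10}

```text
clock: 13.45
position: [551.1, 40.9, 34.5]
ee_rot: [1.0, 0.02, 0.001, 0.001]
contact_force: [2.2, -8.0, 5.2]
gripper_width: 14.6
grasp_force: 58.8
```

```bash
python3 -c "
from h import *
plan([551,43,34.5],2.2)"
```

```text
t 13.45 pos [551.06  40.94  34.5 ] yaw 2.3276477602209433 J [ 0.37  0.48 -0.41  0.   -0.68  1.24] F [ 2.18 -7.98  5.18] T [-2.06 -0.57  0.05] w 14.551235377556033
slide [ 0.03 -2.06 -0.01] dr [ 0.01 -0.02  0.02]
```

Emit:
step_arm:
  motion:
    - {"dr": [0,0,0],"slide": [0,-0.8,0],"jaw": 10}
    - {"dr": [0,0,0],"slide": [0,-1.5,0],"jaw": 10}
    - {"dr": [0,0,0],"slide": [0,-1.5,0],"jaw": 10}
    - {"dr": [0,0,0],"slide": [0,-1.5,0],"jaw": 10}
    - {"dr": [0,0,0],"slide": [0,-1.5,0],"jaw": 10}
    - {"dr": [0,0,0],"slide": [0,-1.5,0],"jaw": 10}
    - {"dr": [0,0,0],"slide": [0,-1.5,0],"jaw": 10}
    - {"dr": [0,0,0],"slide": [0,-1.5,0],"jaw": 10}

```text
clock: 14.45
position: [551.0, 41.0, 34.5]
ee_rot: [1.0, 0.02, 0.001, 0.002]
contact_force: [4.4, -13.6, 4.2]
gripper_width: 14.6
grasp_force: 58.9
```

Emit:
step_arm:
  motion:
    - {"dr": [0,0,0],"slide": [0,1,0],"jaw": 10}
    - {"dr": [0,0,0],"slide": [0,1,0],"jaw": 30}
    - {"dr": [0,0,0],"slide": [0,1,0],"jaw": 50}
    - {"dr": [0,0,0],"slide": [0,1,0],"jaw": 55}
    - {"dr": [0,0,0],"slide": [0,1,-5],"jaw": 55}
    - {"dr": [0,0,0],"slide": [0,1,-35],"jaw": 55}
    - {"dr": [0,0,0],"slide": [0,1,-75],"jaw": 55}
    - {"dr": [0,0,0],"slide": [0,1,-115],"jaw": 55}

```text
clock: 15.45
position: [549.7, 42.8, 149.7]
ee_rot: [1.0, 0.02, -0.0, 0.0]
contact_force: [0.7, 1.2, -0.5]
gripper_width: 55.1
grasp_force: 0.0
```

```bash
python3 -c "
from h import *
plan([546.2,154,230],2.2)"
```

```text
t 15.45 pos [549.69  42.85 149.72] yaw 2.311872626840662 J [ 0.37  0.33 -0.29  0.   -0.95  1.24] F [ 0.7   1.18 -0.53] T [ 0.06 -0.04  0.01] w 55.148709320560705
slide [   0.99 -111.2   -80.29] dr [0.   0.   0.01]
```

Emit:
step_arm:
  motion:
    - {"dr": [0,0,-1.2],"slide": [0,0,-35],"jaw": 55}
    - {"dr": [0,0,-2.5],"slide": [0,-10,-70],"jaw": 55}
    - {"dr": [0,0,-3.8],"slide": [0.5,-30,-80],"jaw": 55}
    - {"dr": [0,0,-5.1],"slide": [1,-55,-80],"jaw": 55}
    - {"dr": [0,0,-6.4],"slide": [1,-80,-80],"jaw": 55}
    - {"dr": [0,0,-7.7],"slide": [1,-100,-80],"jaw": 55}
    - {"dr": [0,0,-9],"slide": [1,-110,-80],"jaw": 55}
    - {"dr": [0,0,-10.2],"slide": [1,-112,-80],"jaw": 55}

```text
clock: 16.45
position: [546.1, 155.6, 228.5]
ee_rot: [0.741, 0.671, 0.0, -0.0]
contact_force: [0.5, 1.1, 0.2]
gripper_width: 55.3
grasp_force: 0.0
```

```bash
python3 -c "
from h import *
im,c,s=snap('wrist','w5.png'); np.save('w5V.npy',c[1])
print(proj(c,(546.1,155.5,158)),proj(c,(546.1+52*np.cos(-.538),155.5+52*np.sin(-.538),158)))
plan([546.1,155.5,200],104)"
```

```text
[321.35 253.47] [399.02 288.17]
t 16.5 pos [546.16 155.44 228.47] yaw 84.46808864387873 J [ 0.56  0.29 -0.14 -0.   -1.14  2.48] F [ 0.63 -0.32  0.58] T [-0.01 -0.01 -0.04] w 54.96406911361137
slide [ 0.04 -0.06 28.47] dr [ 0.   -0.   -2.44]
```

View pics/w5.png

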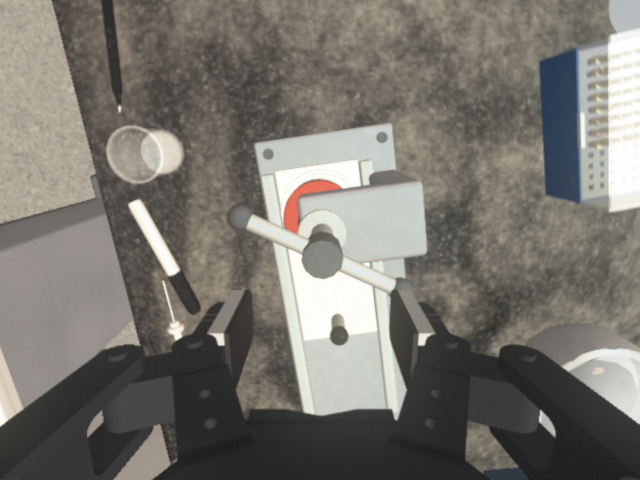

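The bar ends are at (240,217) and (403,291), so the bar's middle is at (321.5,254), which matches the screw axis I predicted. The tin is under the head. I'll lower the fingers as a fork astride the bar.

Emit:
step_arm:
  motion:
    - {"dr": [0,0,-1],"slide": [0,0,0],"jaw": 55}
    - {"dr": [0,0,-2],"slide": [0,0,5],"jaw": 55}
    - {"dr": [0,0,-2.4],"slide": [0,0,20],"jaw": 55}
    - {"dr": [0,0,-2.4],"slide": [0,0,40],"jaw": 55}
    - {"dr": [0,0,-2.4],"slide": [0,0,60],"jaw": 55}
    - {"dr": [0,0,-2.4],"slide": [0,0,75],"jaw": 55}
    - {"dr": [0,0,-2.4],"slide": [0,0,84],"jaw": 55}
    - {"dr": [0,0,-2.4],"slide": [0,0,86],"jaw": 55}

```text
clock: 17.5
position: [546.4, 154.6, 142.0]
ee_rot: [0.622, 0.783, -0.0, -0.0]
contact_force: [0.4, 0.3, -0.7]
gripper_width: 54.8
grasp_force: 0.0
```

```bash
python3 -c "
from h import *
plan([546.1,155.5,142],64)"
```

```text
t 17.5 pos [546.38 154.58 141.99] yaw 103.06861069402468 J [ 0.56  0.37 -0.26  0.   -0.94  2.81] F [ 0.36  0.33 -0.68] T [-0.06  0.05  0.03] w 54.79282905619748
slide [ 0.96 -0.07 -0.01] dr [-0.    0.    4.88]
```

Emit:
step_arm:
  motion:
    - {"dr": [0,0,1],"slide": [0.9,0,0],"jaw": 55}
    - {"dr": [0,0,2],"slide": [0.9,0,0],"jaw": 55}
    - {"dr": [0,0,3],"slide": [0.9,0,0.5],"jaw": 55}
    - {"dr": [0,0,4],"slide": [0.9,0,1],"jaw": 55}
    - {"dr": [0,0,5],"slide": [0.9,0,1.5],"jaw": 55}
    - {"dr": [0,0,6],"slide": [0.9,0,2],"jaw": 55}
    - {"dr": [0,0,7],"slide": [0.9,0,2.3],"jaw": 55}
    - {"dr": [0,0,8],"slide": [0.9,0,2.8],"jaw": 55}

```text
clock: 18.5
position: [546.8, 155.9, 140.3]
ee_rot: [0.943, 0.333, 0.001, -0.0]
contact_force: [-0.1, 0.1, -1.2]
gripper_width: 54.7
grasp_force: 3.9
```

```bash
python3 -c "
from h import *
plan([546.1,155.5,136],-20)"
```

```text
t 18.5 pos [546.8  155.89 140.31] yaw 38.87610160846685 J [ 0.56  0.37 -0.26  0.   -0.94  1.69] F [-0.06  0.14 -1.19] T [-0.01 -0.02  0.2 ] w 54.703998531101504
slide [-0.79 -0.14  4.3 ] dr [-0.   -0.01  7.36]
```

Emit:
step_arm:
  motion:
    - {"dr": [0,0,1.1],"slide": [-0.7,0,0.5],"jaw": 55}
    - {"dr": [0,0,2.2],"slide": [-0.7,0,1],"jaw": 55}
    - {"dr": [0,0,3.4],"slide": [-0.7,0,1.5],"jaw": 55}
    - {"dr": [0,0,4.5],"slide": [-0.7,0,2],"jaw": 55}
    - {"dr": [0,0,5.6],"slide": [-0.7,0,2.5],"jaw": 55}
    - {"dr": [0,0,6.8],"slide": [-0.7,0,3],"jaw": 55}
    - {"dr": [0,0,7.9],"slide": [-0.7,0,3.5],"jaw": 55}
    - {"dr": [0,0,9],"slide": [-0.7,0,4],"jaw": 55}

```text
clock: 19.5
position: [546.8, 155.8, 136.4]
ee_rot: [0.958, -0.285, 0.001, -0.001]
contact_force: [1.5, 0.5, -1.0]
gripper_width: 54.9
grasp_force: 3.9
```

Emit:
step_arm:
  motion:
    - {"dr": [0,0,1.1],"slide": [0,0,0.5],"jaw": 55}
    - {"dr": [0,0,2.2],"slide": [0,0,1],"jaw": 55}
    - {"dr": [0,0,3.4],"slide": [0,0,1.5],"jaw": 55}
    - {"dr": [0,0,4.5],"slide": [0,0,2],"jaw": 55}
    - {"dr": [0,0,5.6],"slide": [0,0,2.5],"jaw": 55}
    - {"dr": [0,0,6.8],"slide": [0,0,3],"jaw": 55}
    - {"dr": [0,0,7.9],"slide": [0,0,3.5],"jaw": 55}
    - {"dr": [0,0,9],"slide": [0,0,4],"jaw": 55}

```text
clock: 20.5
position: [546.8, 155.7, 132.4]
ee_rot: [-0.608, 0.794, -0.0, 0.002]
contact_force: [1.0, 0.8, -0.3]
gripper_width: 55.3
grasp_force: 5.1
```

```bash
python3 -c "
from h import *
plan([546.1,155.5,128],-120)"
```

```text
t 20.5 pos [546.84 155.67 132.39] yaw -105.12981736642384 J [ 0.56  0.38 -0.27  0.   -0.92 -0.83] F [ 1.03  0.79 -0.26] T [ 0.12 -0.3   0.28] w 55.31164255793583
slide [0.36 0.68 4.39] dr [-0.02  0.02  1.86]
```

Emit:
step_arm:
  motion:
    - {"dr": [0,0,0.7],"slide": [0.3,0.3,0.3],"jaw": 55}
    - {"dr": [0,0,1.4],"slide": [0.3,0.3,0.6],"jaw": 55}
    - {"dr": [0,0,2.1],"slide": [0.3,0.3,0.9],"jaw": 55}
    - {"dr": [0,0,2.8],"slide": [0.3,0.3,1.2],"jaw": 55}
    - {"dr": [0,0,3.5],"slide": [0.3,0.3,1.5],"jaw": 55}
    - {"dr": [0,0,4.2],"slide": [0.3,0.3,1.8],"jaw": 55}
    - {"dr": [0,0,4.9],"slide": [0.3,0.3,2.1],"jaw": 55}
    - {"dr": [0,0,5.5],"slide": [0.3,0.3,2.4],"jaw": 55}

```text
clock: 21.5
position: [546.7, 155.6, 130.0]
ee_rot: [-0.267, 0.964, 0.0, 0.002]
contact_force: [2.4, 0.9, -1.9]
gripper_width: 55.2
grasp_force: 5.1
```

```bash
python3 -c "
from h import *
plan([546.1,155.5,128],-160)"
```

```text
t 21.5 pos [546.73 155.62 130.  ] yaw -148.99473649062563 J [ 0.56  0.38 -0.28  0.   -0.91 -1.59] F [ 2.42  0.92 -1.95] T [ 0.13 -0.55  0.32] w 55.17711843384653
slide [0.61 0.23 2.  ] dr [-0.    0.03  1.38]
```

Emit:
step_arm:
  motion:
    - {"dr": [0,0,0.5],"slide": [0,0,0.2],"jaw": 55}
    - {"dr": [0,0,1],"slide": [0,0,0.4],"jaw": 55}
    - {"dr": [0,0,1.5],"slide": [0,0,0.7],"jaw": 55}
    - {"dr": [0,0,2],"slide": [0,0,0.9],"jaw": 55}
    - {"dr": [0,0,2.5],"slide": [0,0,1.1],"jaw": 55}
    - {"dr": [0,0,3],"slide": [0,0,1.3],"jaw": 55}
    - {"dr": [0,0,3],"slide": [0,0,1.3],"jaw": 55}
    - {"dr": [0,0,3],"slide": [0,0,1.3],"jaw": 55}

```text
clock: 22.5
position: [546.6, 155.6, 128.6]
ee_rot: [-0.063, 0.998, 0.001, 0.002]
contact_force: [4.0, 0.8, -0.7]
gripper_width: 55.2
grasp_force: 3.4
```

```bash
python3 -c "
from h import *
plan([546.1,155.5,128],-160)"
```

```text
t 22.5 pos [546.56 155.56 128.61] yaw -172.82239064882532 J [ 0.56  0.38 -0.28  0.   -0.91 -2.01] F [ 3.97  0.75 -0.66] T [ 0.35 -0.83  0.23] w 55.24718841161723
slide [0.46 0.   0.61] dr [ 0.    0.02 -1.6 ]
```

Emit:
step_arm:
  motion:
    - {"dr": [0,0,0.3],"slide": [-0.8,0,0.1],"jaw": 55}
    - {"dr": [0,0,0.6],"slide": [-0.8,0,0.2],"jaw": 55}
    - {"dr": [0,0,0.9],"slide": [-0.8,0,0.4],"jaw": 55}
    - {"dr": [0,0,1.2],"slide": [-0.8,0,0.5],"jaw": 55}
    - {"dr": [0,0,1.5],"slide": [-0.8,0,0.6],"jaw": 55}
    - {"dr": [0,0,1.8],"slide": [-0.8,0,0.8],"jaw": 55}
    - {"dr": [0,0,2.1],"slide": [-0.8,0,0.9],"jaw": 55}
    - {"dr": [0,0,2.4],"slide": [-0.8,0,1.1],"jaw": 55}

```text
clock: 23.5
position: [546.7, 155.5, 127.5]
ee_rot: [0.105, 0.994, 0.001, 0.001]
contact_force: [0.8, 1.7, -0.0]
gripper_width: 54.8
grasp_force: 5.0
```

```bash
python3 -c "
from h import *
plan([546.1,155.5,128],-160)"
```

```text
t 23.5 pos [546.66 155.54 127.46] yaw 167.9065237243574 J [ 0.56  0.38 -0.28  0.   -0.91 -2.34] F [ 0.76  1.72 -0.01] T [ 0.46 -0.37  0.3 ] w 54.81690426630276
slide [ 0.54 -0.16 -0.54] dr [ 0.01  0.01 -4.01]
```

Emit:
step_arm:
  motion:
    - {"dr": [0,0,0.3],"slide": [0,0,0.1],"jaw": 55}
    - {"dr": [0,0,0.6],"slide": [0,0,0.2],"jaw": 55}
    - {"dr": [0,0,0.9],"slide": [0,0,0.4],"jaw": 55}
    - {"dr": [0,0,1.2],"slide": [0,0,0.5],"jaw": 55}
    - {"dr": [0,0,1.5],"slide": [0,0,0.6],"jaw": 55}
    - {"dr": [0,0,1.8],"slide": [0,0,0.8],"jaw": 55}
    - {"dr": [0,0,2.1],"slide": [0,0,0.9],"jaw": 55}
    - {"dr": [0,0,2.4],"slide": [0,0,1.1],"jaw": 55}

```text
clock: 24.5
position: [546.6, 155.6, 126.5]
ee_rot: [0.269, 0.963, 0.001, 0.001]
contact_force: [1.6, 2.4, 1.2]
gripper_width: 54.9
grasp_force: 7.6
```

```bash
python3 -c "
from h import *
plan([546.1,155.5,128],-160)"
```

```text
t 24.5 pos [546.64 155.58 126.48] yaw 148.75018740817868 J [ 0.56  0.39 -0.28  0.   -0.91 -2.68] F [1.65 2.36 1.16] T [ 0.54 -0.21  0.5 ] w 54.93605572281476
slide [ 0.42 -0.35 -1.52] dr [ 0.01  0.01 -6.41]
```

The torque has jumped from 0.30 to 0.50 N m, about 80 N of pressing force, so the lid is home. I'll average a few readings.

```bash
python3 -c "
from h import *
for i in range(6):
  s=arm.read_state();print(s['wrist_torque'],s['grasp_force']);optics.get_image('top')"
```

```text
[ 0.54 -0.21  0.5 ] 7.570398151874542
[ 0.58 -0.32  0.42] 6.762869507074356
[ 0.56 -0.21  0.36] 6.285580694675446
[ 0.59 -0.29  0.39] 6.279734373092651
[ 0.69 -0.16  0.4 ] 6.3744767010211945
[ 0.83 -0.23  0.41] 6.479324474930763
```

Emit:
step_arm:
  motion:
    - {"dr": [0,0,0.1],"slide": [0,0,0],"jaw": 55}
    - {"dr": [0,0,0.1],"slide": [0,0,0],"jaw": 55}
    - {"dr": [0,0,0.15],"slide": [0,0,0],"jaw": 55}
    - {"dr": [0,0,0.15],"slide": [0,0,0],"jaw": 55}
    - {"dr": [0,0,0.2],"slide": [0,0,0],"jaw": 55}
    - {"dr": [0,0,0.2],"slide": [0,0,0],"jaw": 55}
    - {"dr": [0,0,0.25],"slide": [0,0,0],"jaw": 55}
    - {"dr": [0,0,0.3],"slide": [0,0,0],"jaw": 55}

```text
clock: 25.8
position: [546.6, 155.4, 126.2]
ee_rot: [0.29, 0.957, 0.001, 0.001]
contact_force: [1.4, 5.0, 5.4]
gripper_width: 54.4
grasp_force: 8.1
```

```bash
python3 -c "
from h import *
for i in range(6):
  s=arm.read_state();print(s['wrist_torque'],s['grasp_force']);optics.get_image('top')
plan([546.1,155.5,128],-160)"
```

```text
[ 1.13 -0.23  0.49] 8.149953559041023
[ 1.13 -0.17  0.44] 8.01564171910286
[ 1.11 -0.14  0.49] 7.937481477856636
[ 1.13 -0.2   0.44] 7.9256171733140945
[ 1.15 -0.21  0.44] 7.924819663167
[ 1.13 -0.21  0.5 ] 7.92550653219223
t 26.1 pos [546.63 155.44 126.16] yaw 146.31912894267933 J [ 0.56  0.39 -0.28  0.   -0.9  -2.72] F [-0.01  4.01  5.54] T [ 1.21 -0.14  0.51] w 55.25735545449173
slide [ 0.47 -0.25 -1.84] dr [ 0.01  0.01 -6.71]
```

The torque holds steady at ≈0.47 N m, about 75 N, which is in the middle of the window. I'll back the fingers off and withdraw.

Emit:
step_arm:
  motion:
    - {"dr": [0,0,-0.8],"slide": [0,0,-0.5],"jaw": 55}
    - {"dr": [0,0,-1.6],"slide": [0,0,-0.5],"jaw": 55}
    - {"dr": [0,0,-2.2],"slide": [0,0,-1],"jaw": 55}
    - {"dr": [0,0,-2.2],"slide": [0,0,-10],"jaw": 55}
    - {"dr": [0,0,-2.2],"slide": [0,0,-30],"jaw": 55}
    - {"dr": [0,0,-2.2],"slide": [0,0,-60],"jaw": 55}
    - {"dr": [0,0,-2.2],"slide": [0,0,-90],"jaw": 55}
    - {"dr": [0,0,-2.2],"slide": [0,0,-110],"jaw": 55}

```text
clock: 27.1
position: [545.7, 154.3, 237.0]
ee_rot: [0.142, 0.99, -0.0, -0.0]
contact_force: [-0.0, -0.1, -0.9]
gripper_width: 54.8
grasp_force: 0.0
```

```bash
python3 -c "
from h import *
im,c,s=snap('wrist','w6.png')
for a in (0,np.pi): print(proj(c,(546.3+52*np.cos(a),155.5+52*np.sin(a),141.5)))
import pickle;pickle.dump(c,open('c6.pkl','wb'))
plan([546.1,155.5,128],-160)"
```

```text
[345.21 313.24]
[300.9  166.41]
t 27.15 pos [546.99 154.71 239.73] yaw 163.756494843016 J [ 0.56  0.28 -0.12  0.   -1.16 -2.42] F [0.48 0.06 2.57] T [ 0.02 -0.1  -0.02] w 55.12111191756477
slide [  1.5    0.23 111.73] dr [ 0.01  0.03 -4.53]
```

View pics/w6.png

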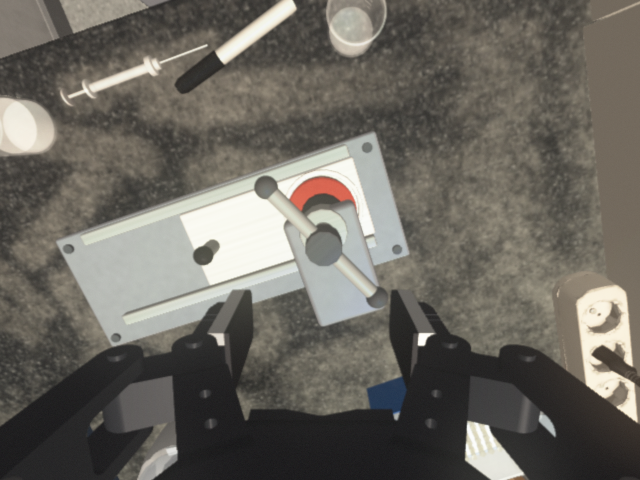

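The final view shows the tin still under the ram. The bar is at rest with its ends at (266,187) and (376,298), the fingers are clear above it, and both beakers are standing. I'm handing the job in.

```bash
python3 -c "
from bench import arm
print(arm.job_done())"
```

```text
the job is handed in; nothing more can be done
None
```

The tin is clamped in the press with its lid pressed home, at about 75 N judging from the handle torque; the hand is off the press, the beakers were not touched, and I handed the job in at about 27 s, with no verdict reported back.

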